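Draw the probe plate out to its line and hold it for clamping

ROBOT

A 6-joint arm with a two-finger parallel gripper is mounted at the origin on a cart in front of the work surface, level with it; the furniture and walls round the work are solid. World frame = base frame: x ahead of the robot, y to its left, z up, the work surface at z = 0. Lengths are in m, angles in degrees, forces in N, time in s.
With the tool pointing down it reaches from about 0.4 to 0.825 m from the base axis. Payload 7 kg.
Tool frame: the origin (TCP) lies at the very end of the fingers, on their centre line; the grasp point (between the pads) lies 19 mm behind it; z points along the fingers, y is the line along which they close (so a half turn about z gives the same grasp; the last joint's range is limited). The gripper opens to 88 mm and grips with 3 to 60 N. Pads are 19 mm wide; open, the fingers measure 130 mm over their backs; the gripper's body (78 mm by 193 mm) begins 47 mm behind the grasp point.
Start: joints at [83.314, 20.546, 0.682, 0, -70.136, -16.507], TCP at [0.266, 0.62, 0.198] pointing down, gripper open.
Joint ranges: [-176.03, 176.03], [-82.01, 121.73], [-58.28, 71.71], [-173.87, 95.51], [-174.79, -0.11], [-173.66, 173.66]. Speed limits (degrees/s): [136.94, 136.94, 172.46, 180, 180, 180].

INTERFACE

Orientations are given as [roll, pitch, yaw] about the fixed x, y, z axes, in that order (R = Rz(yaw) Ry(pitch) Rx(roll)).
In Python, from plant import ctrl, cams, workorder gives the robot as it stands.
- The arm moves only by the tool play_rows, never from a script. Its argument "motion" is a list of rows, each an object of numbers: "x", "y", "z": the shift along the tool's x, y, z normalised to -1 to 1, where 1 is 0.025 m; "rx", "ry", "rz": the turn, a rotation vector about the tool's x, y, z normalised to -1 to 1, where 1 is 4 degrees. A call has 1 to 20 rows; each row shifts and turns the commanded pose from where the row before left it, along the tool's axes as they then stand; what a row does not reach is not made up. A row lasts 1/8 s, in which the tool goes at most 62.5 mm and 10.7 degrees, less where a joint would pass 70% of its speed; a pose out of reach is approached as far as the arm can. A call with a number of a shift or a turn outside -1 to 1 is refused whole. A call with a gripper value outside its range is refused whole. "fingers" is the opening, from -1 (shut) to 1 (fully open), set as the call begins (left out, the last holds). The fingers move at their own pace and stop on an object; the grip force is fixed at half the most. Time passes only in rows, so rows that do not move let the fingers close. It gives the time, the measured TCP pose, the force, the opening and the grip force at its end, in the units of the state.
- ctrl.get_obs(): the state, without advancing time (a new reading comes with each control period).
- cams.snapshot(name): name is "scene" or "top"; returns the picture (480x640x3 uint8, blue, green, red); there is no depth.
- cams.get_calibration(name): a dict with "vertical_fov" (degrees; the focal length in pixels is half the picture's height over the tangent of half this angle, whatever the lens; pixels are square), "cx", "cy" (the principal point, pixels), "position" and "rotation" of the camera in the world. Camera axes: x right, y up, looking along -z (the intrinsics and any distortion apply to the point x, -y, -z); pixel columns grow to the right and rows downward; lengths in m; the calibration is good to about 2 mm. A picture is of the moment at which its call begins. get_calibration takes no time and is no camera call.
- workorder.close_job(): hands the job in; it is judged then, once.
The state is a dict: "clock": time; "joint_pos": joint angles; "qvel": joint speeds; "tau": joint torques, N m; "tool_pos": TCP position; "orientation": TCP orientation; "force": force on the tool from outside, world axes, zero at the start; "moment": the same for the moment, N m; "opening": finger opening in m; "gripper_force": force on a finger pad.
Only numpy, scipy, OpenCV 4.12 (cv2) and the standard library are available. Lean on these libraries where they do the work, as an engineer would, in place of code of your own. Each camera call takes 0.05 s, during which the arm holds its last target. There are 200 camera calls.

TASK

Set up the probe arm over the beaker: put the loose black wing knob onto the square end of the clamp spindle, right down to the shoulder, and let go of it. Then draw the aluminium plate straight out through the clamp, over the beaker, until the red line across it stands at the front edge of the stand's table. Drawn out that far the plate would tip under its own weight, so keep it flat on the table the whole time and finish still holding it there with the gripper, ready for me to tighten the knob; leave the beaker and the other things on the bench where they are.

Things in the scene. Friction and masses are not known exactly. Their poses are not given: they have to be found in the camera images.
- stand: Fixed clamp stand: white column, dark steel table 158 x 90 mm, top 125 mm above the bench, from x -96 mm (front edge) to +62; white bridge (24 x 90 mm, top 168 mm above the bench) at x 0. Origin on the bench under the spindle; z up, -x is outward, the way the plate is drawn. 5 mm high guide strips (x -74 to +62) and the bridge's cheeks lead the plate with 2 mm play each side.
- edge (a point): Middle of the front edge of the stand's table, at the height of the table's top (125 mm above the bench); axes as the stand's.
- spindle: Steel clamp spindle in the bridge; turns stiffly (0.08 N m) about the upright axis. Origin on the axis at its shoulder (32 mm disc), 178 mm above the bench; the 12 mm square end rises 20 mm above it, the last 4 mm tapered, flats square to this body's x and y. Its brass pad hangs 8 mm above the plate.
- knob: Loose black wing knob, about 90 g, 34 mm high, upright on the bench. Origin: centre of its underside, z up. Hub 30 x 30 mm, flat sides square to x and y; 14 mm square bore right through, sides along x and y, widened below to 18 mm. Wings along +x and -x (85 mm overall, 11 to 15 mm thick, 13 to 33 mm up). Grip the hub along y. Seated, its underside rests on the shoulder; all four quarter turns fit.
- plate: Aluminium probe plate 280 x 52 x 8 mm, about 0.32 kg, lying on the stand's table under the bridge. Origin: middle of its underside; x along its length, nose (x -140 mm) outward, z up. Two probe holes side by side at x -105 mm with 3 mm high brass rings. It balances at its middle. Grip it across its 52 mm width where it sticks out over the bench.
- red_line (a point): Middle of the red line across the plate, on its upper face, at x +20 mm of the plate: 160 mm from the nose end. At the start it stands behind the edge (32 to 78 mm).
- beaker: Glass beaker, 71 mm high, 62 mm across with its lip, on the bench under where the probe holes will come. Origin at the centre of its underside.
- bottle: Bottle with yellow cap, 55 mm across, 102 mm high, behind the stand. Origin at the centre of its underside.
- dropper: Brown dropper bottle with dark teat, 37 mm across, 103 mm high, behind the stand. Origin at the centre of its underside.
- timer: White laboratory timer, 18 x 50 x 55 mm high, standing at the back on the left. Origin at the centre of its underside.
Mind the look-alikes: they are no part of the job. Leave any orange or turquoise look-alike of the knob alone.

How it is judged:
By the outcome, as a careful person would: the job done as asked, in the order asked, and still so for the second after the job is handed in, while the arm keeps its last pose, push and grip.
It also fails if it takes over 51 s, if anything falls off the work surface, if the arm or the gripper's body presses on something with over 40 N, if the wrist force passes 120 N, or if a joint passes its speed limit or range.

## Working session

There is one attempt and no reset: what is moved stays moved. The work goes in short steps, Python scripts to look and compute and a tool call to move; the robot and the scene stay as the last step left them, time stands still between calls to the robot, and variables do not carry over. Pictures are saved under pics/ and viewed, at most 10 in all, crops included, and the job is handed in when it is done.

Besides the shell and the picture viewer there is one more tool, called after "Emit:" as name([rows], argument=value, ...), one row to a line, values as JSON. play_rows: Moves the arm, as the interface text tells. Its arguments: {"type":"object","properties":{"motion":{"type":"array"},"fingers":{"type":"number"}},"required":["motion"]}

```bash
ls; mkdir -p pics; python3 - <<'E'
from plant import ctrl,cams
import cv2
for n in("scene","top"):
    cv2.imwrite(f"pics/{n}0.png",cams.snapshot(n)); print(n,cams.get_calibration(n))
print(ctrl.get_obs())
E
```

```text
pics
scene {'vertical_fov': 46.41712334646096, 'cx': 317.4818685075875, 'cy': 245.78327502058286, 'position': array([-0.1399453 , -0.86041666,  0.78392076]), 'rotation': array([ 57.83739661,   1.10681806, -42.86403787])}
top {'vertical_fov': 52.03771452932395, 'cx': 317.22153032134173, 'cy': 231.46090923215993, 'position': array([ 0.47471166, -0.07277739,  1.48951868]), 'rotation': array([  5.08848843,   0.94790209, -91.20594876])}
{'clock': 0.1, 'joint_pos': array([ 8.33134617e+01,  2.05875842e+01,  6.38524144e-01, -1.75601404e-02,
       -7.01348716e+01, -1.65076865e+01]), 'qvel': array([-0.00594073, -0.11661765,  0.2587645 ,  0.04885843, -0.12385729,
       -0.11100903]), 'tau': array([-1.74540037e-03, -5.84160948e+01,  2.93748629e+01,  7.01556712e+00,
        1.01400545e-02, -5.88023181e-05]), 'tool_pos': array([0.26568033, 0.61999408, 0.19681031]), 'orientation': array([ 1.79914837e+02, -8.02281477e-03, -2.32001980e+01]), 'force': array([-0.70426965,  0.41626868, -0.11325197]), 'moment': array([ 0.0107659 ,  0.03189276, -0.01495244]), 'gripper_force': 0.0, 'opening': 0.0875748329528716}
```

View pics/scene0.png

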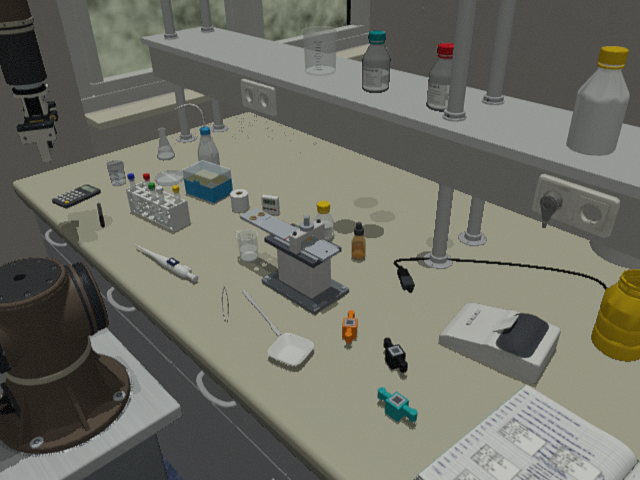

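View pics/top0.png

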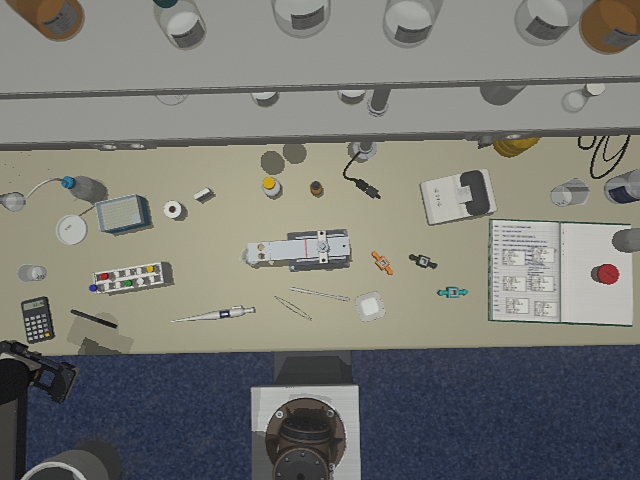

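Candidates for the knob: the black wing knob at scene (396,355) / top (423,261). Look-alikes are the orange one at (350,325)/(382,262), the turquoise one at (398,405)/(452,292), and the black cable plug at (404,275)/(368,188). I choose the black one with the square bore, and check it in a close crop.

```bash
cat > h.py <<'E'
import numpy as np, cv2
from scipy.spatial.transform import Rotation as Ro
from plant import ctrl,cams
def cal(n):
    c=cams.get_calibration(n); return 240/np.tan(np.radians(c["vertical_fov"]/2)),c["cx"],c["cy"],np.array(c["position"]),Ro.from_euler("xyz",c["rotation"],degrees=True).as_matrix()
def ray(n,p):
    f,cx,cy,C,R=cal(n); d=R@np.array([(p[0]-cx)/f,-(p[1]-cy)/f,-1]); return C,d/np.linalg.norm(d)
def plane(n,p,z):
    C,d=ray(n,p); return C+d*(z-C[2])/d[2]
def proj(n,P):
    f,cx,cy,C,R=cal(n); q=R.T@(np.array(P)-C); return np.array([cx-f*q[0]/q[2],cy+f*q[1]/q[2]])
def tri(a,b):
    (A,d),(B,e)=ray("scene",a),ray("top",b)
    s=np.linalg.lstsq(np.c_[d,-e],B-A,rcond=None)[0]; P,Q=A+s[0]*d,B+s[1]*e
    return (P+Q)/2,np.linalg.norm(P-Q)
E
python3 - <<'E'
from h import *
S=cv2.imread("pics/scene0.png");T=cv2.imread("pics/top0.png")
def crop(I,x,y,w,h,k): return cv2.resize(I[y:y+h,x:x+w],None,fx=k,fy=k,interpolation=cv2.INTER_CUBIC)
a=crop(S,230,190,200,190,4)[:, :]; 
cv2.imwrite("pics/c1.png",cv2.resize(S[195:345,230:430],(800,600),interpolation=cv2.INTER_CUBIC))
b=np.vstack([crop(T,235,220,130,60,6)[:360],np.zeros((240,780,3),np.uint8)])
b[360:,:400]=crop(T,395,242,50,30,8); b[360:,400:]=crop(S,370,335,48,30,8)[:240,:380]
cv2.imwrite("pics/c2.png",b)
print(proj("top",ctrl.get_obs()["tool_pos"]),proj("scene",ctrl.get_obs()["tool_pos"]))
print(tri((396,352),(423,261)))
E
```

```text
[ 60.90928722 361.5255285 ] [ 51.9480497 163.652462 ]
(array([ 0.51045616, -0.36187006,  0.03022945]), np.float64(0.000218640261306542))
```

View pics/c1.png

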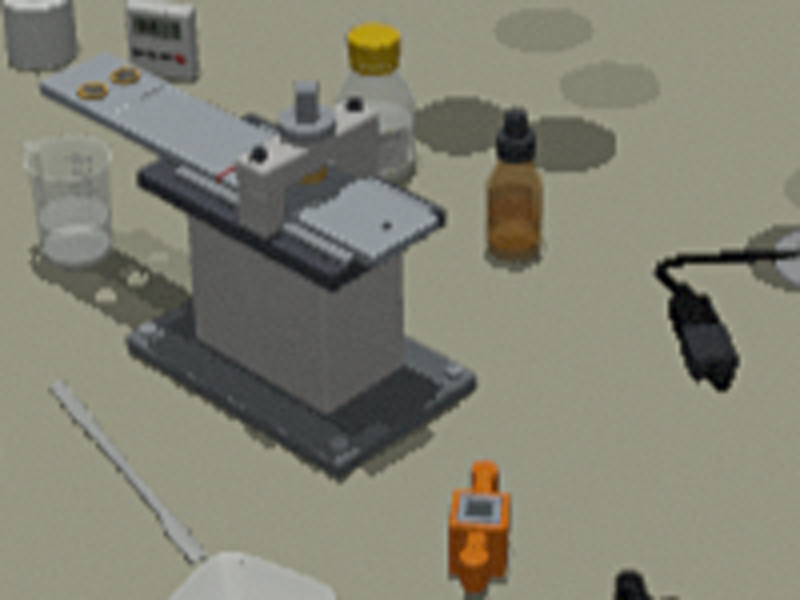

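View pics/c2.png

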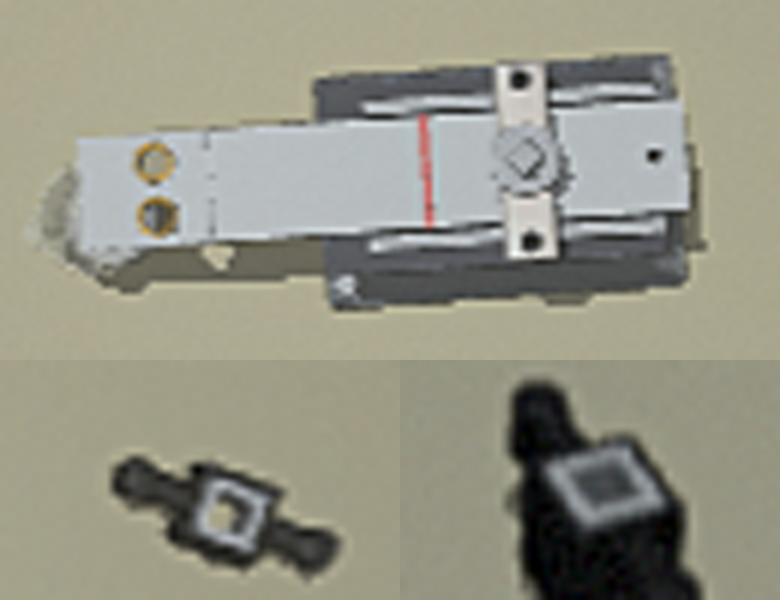

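The crops confirm that the black knob with the bore is at scene (396,352). In the top view the spindle square is near (322,246), the red line near (306.5,248), and the bridge bolts near (322,233) and (324,260). Next I measure these with masks, and rectify the spindle and knob tops to read the angles.

```bash
cat > m.py <<'E'
from h import *
def rect(n,I,c,z,w=0.024,s=300):
    # world patch at height z: right=-y, up=+x
    src=np.float32([[0,0],[s,0],[s,s],[0,s]])
    P=[[c[0]+w,c[1]+w,z],[c[0]+w,c[1]-w,z],[c[0]-w,c[1]-w,z],[c[0]-w,c[1]+w,z]]
    H=cv2.getPerspectiveTransform(np.float32([proj(n,p) for p in P]),src)
    return cv2.warpPerspective(I,H,(s,s),flags=cv2.INTER_CUBIC)
E
python3 - <<'E'
from m import *
S=cv2.imread("pics/scene0.png");T=cv2.imread("pics/top0.png")
sp=plane("top",(322.3,246.2),0.198); print("spindle top",sp, plane("scene",(230+307/4,195+84/4),.198))
# knob
V=T.max(2); m=np.zeros_like(V); m[242:280,400:450]=(V[242:280,400:450]<80)
n,l,st,ce=cv2.connectedComponentsWithStats(m); print(st[1:],ce[1:])
k=1+np.argmax(st[1:,4]); pts=np.argwhere(l==k)[:,::-1].astype(np.float32)
W=np.array([plane("top",p,0.026)[:2] for p in pts]); c=W.mean(0); w,v=np.linalg.eigh(np.cov((W-c).T)); print("knob c",c,"ang",np.degrees(np.arctan2(v[1,1],v[0,1])))
box=cv2.minAreaRect(pts);print(box)
kc=plane("top",(423,261),.034); print(kc,plane("scene",(230+0+0,0),.034)[:0])
# plane red line
hsv=cv2.cvtColor(T,cv2.COLOR_BGR2HSV); r=((hsv[...,0]<8)|(hsv[...,0]>172))&(hsv[...,1]>120); r[:230]=0;r[265:]=0;r[:,:290]=0;r[:,320:]=0
q=np.argwhere(r)[:,::-1]; print("red px",q.mean(0),plane("top",q.mean(0),.133))
for nm,p in dict(b1=(520,80),b2=(532,240),h1=(155,162),h2=(158,217)).items():
    print(nm,plane("top",(235+p[0]/6,220+p[1]/6),.172 if nm[0]=='b' else .136))
g=lambda a:cv2.resize(a,(390,290))
o=np.vstack([np.hstack([rect("top",T,sp,.198),rect("scene",S,sp,.198)]),np.hstack([rect("top",T,kc,.034),rect("scene",S,kc,.034)])])
cv2.imwrite("pics/r.png",o)
E
```

```text
spindle top [ 0.55094385 -0.06637036  0.198     ] [ 0.5511303  -0.06522415  0.198     ]
[[409 254  28  15 140]
 [423 259   3   4   6]] [[422.22142857 261.17142857]
 [424.16666667 260.16666667]]
knob c [ 0.51019135 -0.36045147] ang 67.33728815753334
((422.5000305175781, 261.0), (28.776723861694336, 11.067971229553223), 18.434947967529297)
[ 0.51044135 -0.36120164  0.034     ] []
red px [305.77777778 250.22222222] [ 0.54466431 -0.02018142  0.133     ]
b1 [ 0.58715541 -0.06529951  0.172     ]
b2 [ 0.51542684 -0.06908579  0.172     ]
h1 [0.55612968 0.10369167 0.136     ]
h2 [0.53079716 0.10258532 0.136     ]
```

View pics/r.png

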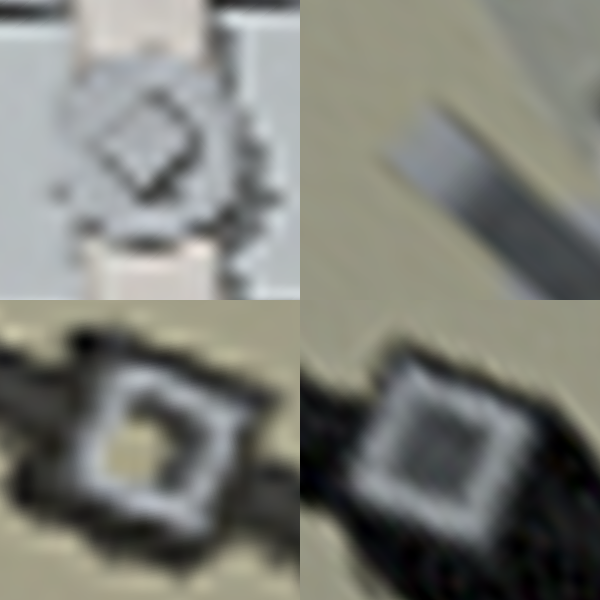

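The rectified views show the spindle flats at about 45° to the world axes. The spindle is at about (0.551, -0.065). The knob is at about (0.511, -0.361) with its wings at a yaw of about 68°. The stand's yaw is about -87°. I raise and turn the tool first, then travel.

Emit:
play_rows([
  {"z":-1,"rz":1},
  {"z":-1,"rz":1},
  {"z":-1,"rz":1},
  {"rz":1},
  {"rz":1},
  {"rz":1},
  {"rz":1},
  {"rz":1},
  {"rz":1},
  {"rz":1},
  {"rz":1},
  {"rz":1},
  {"rz":1},
  {"rz":1},
  {"rz":1},
  {"rz":1},
  {"rz":1},
  {"rz":1},
  {"rz":1},
  {"rz":1},
], fingers=1)

```text
$.motion[0]: bad value
```

Emit:
play_rows([
  {"x":0.0,"y":0.0,"z":-1.0,"rx":0.0,"ry":0.0,"rz":1.0},
], fingers=1)

```text
clock: 0.22
tool_pos: [0.2653, 0.6189, 0.2201]
orientation: [179.7, -0.1, -27.3]
force: [-0.6, 0.9, 0.7]
opening: 0.088
gripper_force: 0.0
```

All six keys are required, so I write every row out in full.

Emit:
play_rows([
  {"x":0,"y":0,"z":-1,"rx":0,"ry":0,"rz":1},
  {"x":0,"y":0,"z":-1,"rx":0,"ry":0,"rz":1},
  {"x":0,"y":0,"z":0,"rx":0,"ry":0,"rz":1},
  {"x":0,"y":0,"z":0,"rx":0,"ry":0,"rz":1},
  {"x":0,"y":0,"z":0,"rx":0,"ry":0,"rz":1},
  {"x":0,"y":0,"z":0,"rx":0,"ry":0,"rz":1},
  {"x":0,"y":0,"z":0,"rx":0,"ry":0,"rz":1},
  {"x":0,"y":0,"z":0,"rx":0,"ry":0,"rz":1},
  {"x":0,"y":0,"z":0,"rx":0,"ry":0,"rz":1},
  {"x":0,"y":0,"z":0,"rx":0,"ry":0,"rz":1},
  {"x":0,"y":0,"z":0,"rx":0,"ry":0,"rz":1},
  {"x":0,"y":0,"z":0,"rx":0,"ry":0,"rz":1},
  {"x":0,"y":0,"z":0,"rx":0,"ry":0,"rz":1},
  {"x":0,"y":0,"z":0,"rx":0,"ry":0,"rz":1},
  {"x":0,"y":0,"z":0,"rx":0,"ry":0,"rz":1},
  {"x":0,"y":0,"z":0,"rx":0,"ry":0,"rz":1},
  {"x":0,"y":0,"z":0,"rx":0,"ry":0,"rz":1},
  {"x":0,"y":0,"z":0,"rx":0,"ry":0,"rz":1},
  {"x":0,"y":0,"z":0,"rx":0,"ry":0,"rz":1},
  {"x":0,"y":0,"z":0,"rx":0,"ry":0,"rz":1},
])

```text
clock: 2.72
tool_pos: [0.2657, 0.6202, 0.2721]
orientation: [180.0, -0.1, -107.3]
force: [-0.7, -1.2, 0.4]
opening: 0.0877
gripper_force: 0.0
```

Emit:
play_rows([
  {"x":0,"y":0,"z":0,"rx":0,"ry":0,"rz":1},
  {"x":0,"y":0,"z":0,"rx":0,"ry":0,"rz":0.2},
  {"x":0.92,"y":-0.94,"z":0,"rx":0,"ry":0,"rz":0},
  {"x":0.92,"y":-0.94,"z":0,"rx":0,"ry":0,"rz":0},
  {"x":0.92,"y":-0.94,"z":0,"rx":0,"ry":0,"rz":0},
  {"x":0.92,"y":-0.94,"z":0,"rx":0,"ry":0,"rz":0},
  {"x":0.92,"y":-0.94,"z":0,"rx":0,"ry":0,"rz":0},
  {"x":0.92,"y":-0.94,"z":0,"rx":0,"ry":0,"rz":0},
  {"x":0.92,"y":-0.94,"z":0,"rx":0,"ry":0,"rz":0},
  {"x":0.92,"y":-0.94,"z":0,"rx":0,"ry":0,"rz":0},
  {"x":0.92,"y":-0.94,"z":0,"rx":0,"ry":0,"rz":0},
  {"x":0.92,"y":-0.94,"z":0,"rx":0,"ry":0,"rz":0},
  {"x":0.92,"y":-0.94,"z":0,"rx":0,"ry":0,"rz":0},
  {"x":0.92,"y":-0.94,"z":0,"rx":0,"ry":0,"rz":0},
  {"x":0.92,"y":-0.94,"z":0,"rx":0,"ry":0,"rz":0},
  {"x":0.92,"y":-0.94,"z":0,"rx":0,"ry":0,"rz":0},
])

```text
clock: 4.72
tool_pos: [0.4505, 0.1971, 0.2727]
orientation: [-180.0, 0.0, -111.9]
force: [1.2, 0.1, 0.0]
opening: 0.0877
gripper_force: 0.0
```

Emit:
play_rows([
  {"x":0.99,"y":-0.53,"z":0,"rx":0,"ry":0,"rz":0},
  {"x":0.99,"y":-0.53,"z":0,"rx":0,"ry":0,"rz":0},
  {"x":0.99,"y":-0.53,"z":0,"rx":0,"ry":0,"rz":0},
  {"x":0.99,"y":-0.53,"z":0,"rx":0,"ry":0,"rz":0},
  {"x":0.99,"y":-0.53,"z":0,"rx":0,"ry":0,"rz":0},
  {"x":0.99,"y":-0.53,"z":0,"rx":0,"ry":0,"rz":0},
  {"x":0.99,"y":-0.53,"z":0,"rx":0,"ry":0,"rz":0},
  {"x":0.99,"y":-0.53,"z":0,"rx":0,"ry":0,"rz":0},
  {"x":0.99,"y":-0.53,"z":0,"rx":0,"ry":0,"rz":0},
  {"x":0.99,"y":-0.53,"z":0,"rx":0,"ry":0,"rz":0},
  {"x":0.99,"y":-0.53,"z":0,"rx":0,"ry":0,"rz":0},
  {"x":0.99,"y":-0.53,"z":0,"rx":0,"ry":0,"rz":0},
  {"x":0.99,"y":-0.53,"z":0,"rx":0,"ry":0,"rz":0},
  {"x":0.99,"y":-0.53,"z":0,"rx":0,"ry":0,"rz":0},
  {"x":0.99,"y":-0.53,"z":0,"rx":0,"ry":0,"rz":0},
  {"x":0.99,"y":-0.53,"z":0,"rx":0,"ry":0,"rz":0},
  {"x":0.99,"y":-0.53,"z":0,"rx":0,"ry":0,"rz":0},
  {"x":0.99,"y":-0.53,"z":0,"rx":0,"ry":0,"rz":0},
  {"x":0.99,"y":-0.53,"z":0,"rx":0,"ry":0,"rz":0},
  {"x":0.99,"y":-0.53,"z":0,"rx":0,"ry":0,"rz":0},
])

```text
clock: 7.22
tool_pos: [0.5101, -0.3608, 0.2726]
orientation: [180.0, 0.0, -112.0]
force: [-0.1, -0.1, -0.8]
opening: 0.0875
gripper_force: 0.0
```

Emit:
play_rows([
  {"x":0,"y":0,"z":1,"rx":0,"ry":0,"rz":0},
  {"x":0,"y":0,"z":1,"rx":0,"ry":0,"rz":0},
  {"x":0,"y":0,"z":1,"rx":0,"ry":0,"rz":0},
  {"x":0,"y":0,"z":1,"rx":0,"ry":0,"rz":0},
  {"x":0,"y":0,"z":1,"rx":0,"ry":0,"rz":0},
  {"x":0,"y":0,"z":1,"rx":0,"ry":0,"rz":0},
  {"x":0,"y":0,"z":1,"rx":0,"ry":0,"rz":0},
  {"x":0,"y":0,"z":1,"rx":0,"ry":0,"rz":0},
  {"x":0,"y":0,"z":1,"rx":0,"ry":0,"rz":0},
  {"x":0,"y":0,"z":1,"rx":0,"ry":0,"rz":0},
  {"x":0,"y":0,"z":0.5,"rx":0,"ry":0,"rz":0},
  {"x":0,"y":0,"z":0,"rx":0,"ry":0,"rz":0},
])

```text
clock: 8.72
tool_pos: [0.5099, -0.3596, 0.0095]
orientation: [179.9, -0.0, -112.0]
force: [-0.2, -1.0, 1.0]
opening: 0.0875
gripper_force: 0.0
```

Emit:
play_rows([
  {"x":0,"y":0,"z":0,"rx":0,"ry":0,"rz":0},
  {"x":0,"y":0,"z":0,"rx":0,"ry":0,"rz":0},
  {"x":0,"y":0,"z":0,"rx":0,"ry":0,"rz":0},
  {"x":0,"y":0,"z":0,"rx":0,"ry":0,"rz":0},
  {"x":0,"y":0,"z":0,"rx":0,"ry":0,"rz":0},
  {"x":0,"y":0,"z":0,"rx":0,"ry":0,"rz":0},
], fingers=-1)

```text
clock: 9.48
tool_pos: [0.5107, -0.3596, 0.0102]
orientation: [-180.0, -0.0, -112.0]
force: [0.6, 0.0, 0.4]
opening: 0.0331
gripper_force: 0.0
```

Emit:
play_rows([
  {"x":0,"y":0,"z":0,"rx":0,"ry":0,"rz":0},
  {"x":0,"y":0,"z":0,"rx":0,"ry":0,"rz":0},
  {"x":0,"y":0,"z":0,"rx":0,"ry":0,"rz":0},
])

```text
clock: 9.85
tool_pos: [0.5107, -0.3596, 0.0102]
orientation: [-180.0, -0.0, -112.0]
force: [0.9, -0.1, -0.4]
opening: 0.0036
gripper_force: 0.0
```

Emit:
play_rows([
  {"x":0,"y":0,"z":-0.5,"rx":0,"ry":0,"rz":0},
  {"x":0,"y":0,"z":-1,"rx":0,"ry":0,"rz":0.6},
  {"x":0,"y":0,"z":-1,"rx":0,"ry":0,"rz":0.6},
  {"x":0,"y":0,"z":-1,"rx":0,"ry":0,"rz":0.6},
  {"x":0,"y":0,"z":-1,"rx":0,"ry":0,"rz":0.6},
  {"x":0,"y":0,"z":-1,"rx":0,"ry":0,"rz":0.6},
  {"x":0,"y":0,"z":-1,"rx":0,"ry":0,"rz":0.6},
  {"x":0,"y":0,"z":-1,"rx":0,"ry":0,"rz":0.6},
  {"x":0,"y":0,"z":-1,"rx":0,"ry":0,"rz":0.6},
  {"x":0,"y":0,"z":-1,"rx":0,"ry":0,"rz":0.6},
  {"x":0,"y":0,"z":-0.1,"rx":0,"ry":0,"rz":0.35},
])

```text
clock: 11.22
tool_pos: [0.5115, -0.3601, 0.2533]
orientation: [-179.8, 0.1, -135.0]
force: [-0.1, 0.5, -0.1]
opening: 0.0005
gripper_force: 0.0
```

The fingers closed on nothing, so I look again.

```bash
python3 - <<'E'
from h import *
S=cams.snapshot("scene");T=cams.snapshot("top")
cv2.imwrite("pics/s1.png",S);cv2.imwrite("pics/t1.png",T)
o=np.hstack([cv2.resize(S[230:430,330:460],(390,600),interpolation=2),cv2.resize(T[210:340,370:458],(406,600),interpolation=2)])
cv2.imwrite("pics/v1.png",o[:, :796]); print(ctrl.get_obs()["tool_pos"],proj("top",ctrl.get_obs()["tool_pos"]))
E
```

```text
[ 0.51060232 -0.35948011  0.25081746] [439.40815199 258.45581631]
```

View pics/v1.png

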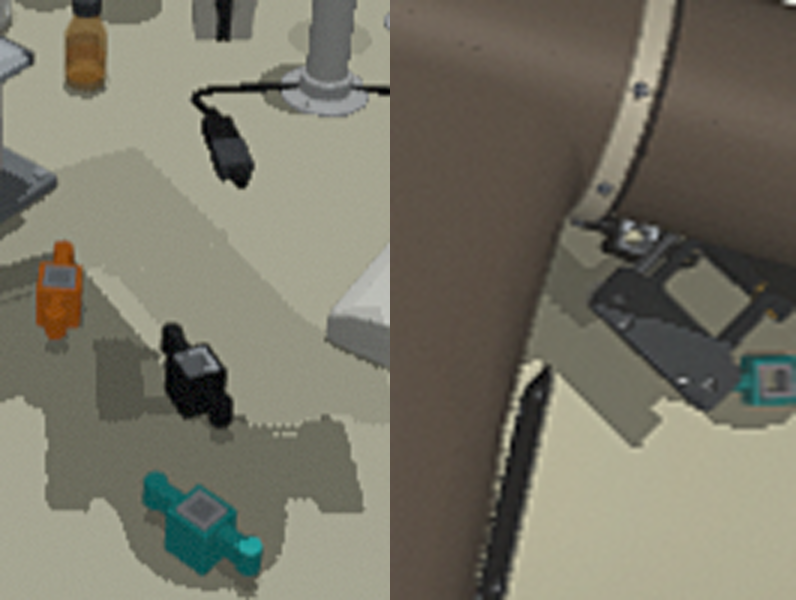

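```bash
python3 - <<'E'
from h import *
S=cv2.imread("pics/s1.png");T=cv2.imread("pics/t1.png");S0=cv2.imread("pics/scene0.png");T0=cv2.imread("pics/top0.png")
p=np.array([.5106,-.3595,.2508]); p0=np.array([.2657,.62,.1968])
def c(I,n,P,h):
    q=proj(n,P);I=cv2.copyMakeBorder(I,150,150,150,150,0);u,v=(q+150).round().astype(int)
    cv2.circle(I,(u,v),2,(0,0,255),-1)
    w=proj(n,P+[0,0,.066]);cv2.circle(I,tuple((w+150).round().astype(int)),2,(0,255,0),-1)
    print(n,q); return cv2.resize(I[v-h:v+h,u-h:u+h],(300,300),interpolation=2)
o=np.vstack([np.hstack([c(S0,"scene",p0,60),c(T0,"top",p0,60)]),np.hstack([c(S,"scene",p,75),c(T,"top",p,75)])])
cv2.imwrite("pics/v2.png",o)
E
```

```text
scene [ 51.95575193 163.65326605]
top [ 60.90934581 361.51717101]
scene [402.12476402 256.18102651]
top [439.4145408  258.45680875]
```

View pics/v2.png

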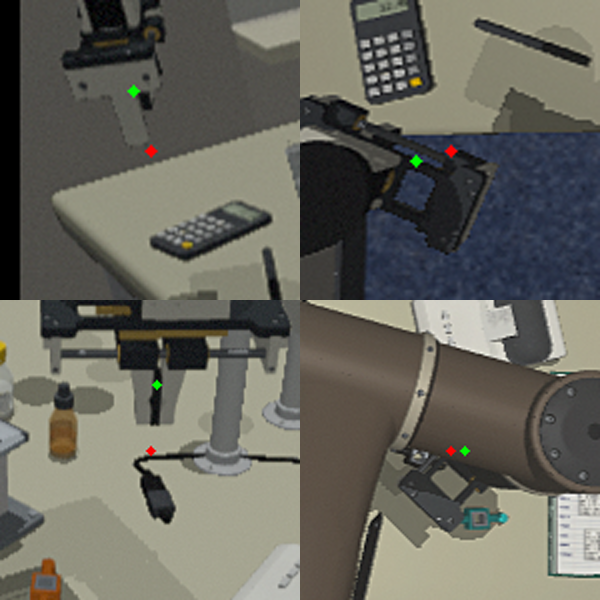

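```bash
python3 - <<'E'
from h import *
p0=np.array([.2657,.62,.1968]);y=np.array([np.sin(np.radians(-23.2)),-np.cos(np.radians(-23.2)),0])
for s in(-.05,.05):
  for dz in (0,.03): print(s,dz,proj("scene",p0+s*y+[0,0,dz]),proj("top",p0+s*y+[0,0,dz]))
for n in("scene","top"): print(n,proj(n,[0,0,0]),proj(n,[0,0,.3]))
print(proj("scene",[.5106,-.3595,.28]), cams.get_calibration("scene").keys())
from plant import workorder
print([a for a in dir(ctrl) if a[0]!='_'],[a for a in dir(cams) if a[0]!='_'])
print(ctrl.get_obs())
E
```

```text
-0.05 0 [ 52.7584051  156.65104225] [ 43.60823867 354.14058253]
-0.05 0.03 [ 49.71625426 146.199636  ] [ 36.88120307 356.02417832]
0.05 0 [ 51.10822007 171.04700465] [ 78.27617998 368.92178321]
0.05 0.03 [ 47.87544774 160.16697284] [ 72.35383483 371.16695558]
scene [ 65.06037412 399.66538074] [ 15.40507574 265.62235401]
top [304.22633137 438.19859805] [298.69688171 480.77763148]
[403.17462483 241.823525  ] dict_keys(['vertical_fov', 'cx', 'cy', 'position', 'rotation'])
['PlanningError', 'get_obs'] ['get_calibration', 'snapshot']
{'clock': 11.325, 'joint_pos': array([-1.72685397e+01,  1.41654201e+01, -1.38741712e+00, -1.40966127e-02,
       -7.43822035e+01, -2.77423835e+01]), 'qvel': array([-0.09590889,  0.95834817, -1.29723265, -0.47852743,  0.50609393,
        1.3833694 ]), 'tau': array([-1.32086701e-02, -5.13301063e+01,  3.08955610e+01,  7.38418847e+00,
       -9.63629130e-02, -2.94143306e-01]), 'tool_pos': array([ 0.51060232, -0.35948011,  0.25081746]), 'orientation': array([-1.79948830e+02,  4.22575248e-02, -1.35014692e+02]), 'force': array([ 0.60929086, -0.376606  , -0.67297712]), 'moment': array([ 0.08617917, -0.09829593,  0.00811481]), 'gripper_force': 0.0, 'opening': 0.00034812101749811066}
```

The fingertips appear about 27 mm higher in the images than the reported TCP, both at the start and now. That explains the miss over the 34 mm knob. I go back down open to the height that was safe before and check there before going lower.

Emit:
play_rows([
  {"x":0,"y":0,"z":1,"rx":0,"ry":0,"rz":-0.6},
  {"x":0,"y":0,"z":1,"rx":0,"ry":0,"rz":-0.6},
  {"x":0,"y":0,"z":1,"rx":0,"ry":0,"rz":-0.6},
  {"x":0,"y":0,"z":1,"rx":0,"ry":0,"rz":-0.6},
  {"x":0,"y":0,"z":1,"rx":0,"ry":0,"rz":-0.6},
  {"x":0,"y":0,"z":1,"rx":0,"ry":0,"rz":-0.6},
  {"x":0,"y":0,"z":1,"rx":0,"ry":0,"rz":-0.6},
  {"x":0,"y":0,"z":1,"rx":0,"ry":0,"rz":-0.6},
  {"x":0,"y":0,"z":1,"rx":0,"ry":0,"rz":-0.6},
  {"x":0,"y":0,"z":0.7,"rx":0,"ry":0,"rz":-0.35},
  {"x":0,"y":0,"z":0,"rx":0,"ry":0,"rz":0},
], fingers=1)

```text
clock: 12.7
tool_pos: [0.5093, -0.3591, 0.0059]
orientation: [179.8, -0.0, -112.0]
force: [-0.1, 0.9, -0.1]
opening: 0.0874
gripper_force: 0.0
```

```bash
python3 - <<'E'
from h import *
S=cams.snapshot("scene");cv2.imwrite("pics/s2.png",S); T=cams.snapshot("top");cv2.imwrite("pics/t2.png",T)
o=ctrl.get_obs();p=o["tool_pos"];print(p,o["orientation"])
a=np.radians(o["orientation"][2]);y=np.array([np.sin(a),-np.cos(a),0])
for s in(-.0438,.0438): 
  for dz in (0,.027): print(s,dz,proj("scene",p+s*y+[0,0,dz]))
k=6;x0,y0=340,300
cv2.imwrite("pics/v3.png",cv2.resize(S[y0:y0+90,x0:x0+120],None,fx=k,fy=k,interpolation=2))
E
```

```text
[ 0.51087473 -0.35974291  0.00800316] [-1.79994028e+02 -1.48337661e-02 -1.12004102e+02]
-0.0438 0 [414.48319604 353.9651218 ]
-0.0438 0.027 [415.48919396 343.7073484 ]
0.0438 0 [374.51903873 365.77912191]
0.0438 0.027 [375.01228598 355.43491975]
```

View pics/v3.png

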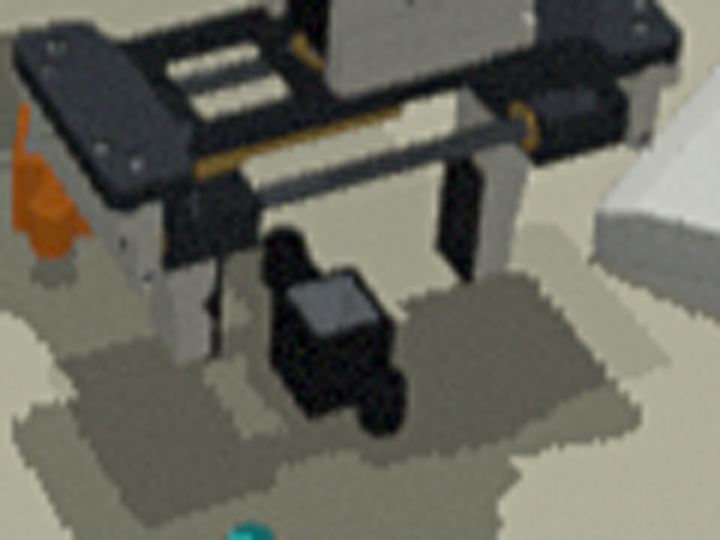

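The crop shows the open fingers straddling the knob, with their tips clearly above the bench: the left tip is at about (376,359) and the right at about (417,345) in scene pixels. That means the real tips are about 25 mm above the reported TCP. They are centred on the knob, so I go lower in small steps and watch the force.

Emit:
play_rows([
  {"x":0,"y":0,"z":0.6,"rx":0,"ry":0,"rz":0},
  {"x":0,"y":0,"z":0,"rx":0,"ry":0,"rz":0},
])

```text
clock: 13.05
tool_pos: [0.5099, -0.3592, -0.0082]
orientation: [179.9, 0.0, -112.0]
force: [-1.1, 0.0, 0.2]
opening: 0.0878
gripper_force: 0.0
```

Emit:
play_rows([
  {"x":0,"y":0,"z":0.1,"rx":0,"ry":0,"rz":0},
  {"x":0,"y":0,"z":0,"rx":0,"ry":0,"rz":0},
])

```text
clock: 13.3
tool_pos: [0.5107, -0.3596, -0.0098]
orientation: [-180.0, -0.0, -112.0]
force: [-0.5, 0.0, 0.6]
opening: 0.0877
gripper_force: 0.0
```

Emit:
play_rows([
  {"x":0,"y":0,"z":0.1,"rx":0,"ry":0,"rz":0},
  {"x":0,"y":0,"z":0,"rx":0,"ry":0,"rz":0},
])

```text
clock: 13.55
tool_pos: [0.5106, -0.3595, -0.0124]
orientation: [180.0, 0.0, -112.0]
force: [0.1, 0.1, -0.6]
opening: 0.0878
gripper_force: 0.0
```

The tool is 12 mm "below the bench" with no contact, which confirms the offset. I close on the hub now.

Emit:
play_rows([
  {"x":0,"y":0,"z":0,"rx":0,"ry":0,"rz":0},
  {"x":0,"y":0,"z":0,"rx":0,"ry":0,"rz":0},
  {"x":0,"y":0,"z":0,"rx":0,"ry":0,"rz":0},
  {"x":0,"y":0,"z":0,"rx":0,"ry":0,"rz":0},
  {"x":0,"y":0,"z":0,"rx":0,"ry":0,"rz":0},
  {"x":0,"y":0,"z":0,"rx":0,"ry":0,"rz":0},
  {"x":0,"y":0,"z":0,"rx":0,"ry":0,"rz":0},
  {"x":0,"y":0,"z":0,"rx":0,"ry":0,"rz":0},
], fingers=-1)

```text
clock: 14.55
tool_pos: [0.5107, -0.3596, -0.0123]
orientation: [-180.0, -0.0, -112.0]
force: [0.1, -0.4, 0.1]
opening: 0.0296
gripper_force: 29.9
```

Emit:
play_rows([
  {"x":0,"y":0,"z":-0.5,"rx":0,"ry":0,"rz":0},
  {"x":0,"y":0,"z":-0.95,"rx":0,"ry":0,"rz":0.65},
  {"x":0,"y":0,"z":-1,"rx":0,"ry":0,"rz":0.65},
  {"x":0,"y":0,"z":-1,"rx":0,"ry":0,"rz":0.65},
  {"x":0,"y":0,"z":-1,"rx":0,"ry":0,"rz":0.65},
  {"x":0,"y":0,"z":-1,"rx":0,"ry":0,"rz":0.65},
  {"x":0,"y":0,"z":-1,"rx":0,"ry":0,"rz":0.65},
  {"x":0,"y":0,"z":-1,"rx":0,"ry":0,"rz":0.65},
  {"x":0,"y":0,"z":-1,"rx":0,"ry":0,"rz":0.65},
  {"x":0,"y":0,"z":-0.25,"rx":0,"ry":0,"rz":0.55},
])

```text
clock: 15.8
tool_pos: [0.5113, -0.36, 0.2083]
orientation: [-179.8, 0.1, -135.1]
force: [-0.4, 0.5, -1.6]
opening: 0.0297
gripper_force: 29.9
```

Emit:
play_rows([
  {"x":-0.95,"y":0.725,"z":0,"rx":0,"ry":0,"rz":0},
  {"x":-0.95,"y":0.725,"z":0,"rx":0,"ry":0,"rz":0},
  {"x":-0.95,"y":0.725,"z":0,"rx":0,"ry":0,"rz":0},
  {"x":-0.95,"y":0.725,"z":0,"rx":0,"ry":0,"rz":0},
  {"x":-0.95,"y":0.725,"z":0,"rx":0,"ry":0,"rz":0},
  {"x":-0.95,"y":0.725,"z":0,"rx":0,"ry":0,"rz":0},
  {"x":-0.95,"y":0.725,"z":0,"rx":0,"ry":0,"rz":0},
  {"x":-0.95,"y":0.725,"z":0,"rx":0,"ry":0,"rz":0},
  {"x":-0.95,"y":0.725,"z":0,"rx":0,"ry":0,"rz":0},
  {"x":-0.95,"y":0.725,"z":0,"rx":0,"ry":0,"rz":0},
  {"x":0,"y":0,"z":0,"rx":0,"ry":0,"rz":0},
])

```text
clock: 17.18
tool_pos: [0.5505, -0.0619, 0.206]
orientation: [-180.0, 0.0, -134.9]
force: [-0.4, -0.5, -0.5]
opening: 0.0295
gripper_force: 29.9
```

```bash
python3 - <<'E'
from h import *
S=cams.snapshot("scene");cv2.imwrite("pics/s3.png",S); T=cams.snapshot("top");cv2.imwrite("pics/t3.png",T)
o=ctrl.get_obs();print(o["tool_pos"],o["orientation"],o["opening"],o["force"])
for z in(.198,.208,.242):print(proj("scene",[.5507,-.065,z]),proj("top",[.5507,-.065,z]))
a=cv2.resize(S[165:265,265:345],(480,600),interpolation=2);b=cv2.resize(T[205:285,300:340],(300,600),interpolation=2)
cv2.imwrite("pics/v4.png",np.hstack([a,b]))
E
```

```text
[ 0.55028261 -0.06336193  0.2057839 ] [-1.79980766e+02  2.36541152e-02 -1.34944729e+02] 0.029784438853794046 [ 0.13131947 -0.39804336 -1.09177771]
[306.5315048  216.03278057] [321.7811194  246.30403344]
[306.39262315 211.94662895] [321.75312084 246.0794415 ]
[305.91105487 197.77801112] [321.65458668 245.28904457]
```

View pics/v4.png

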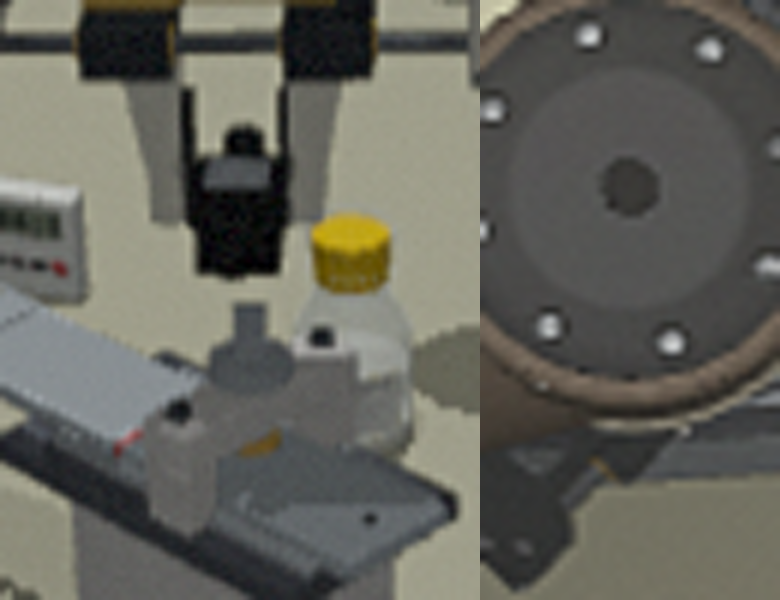

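The scene crop shows the knob square to the spindle, with its hub centre at column 304.8 against the post at 306.75. After correcting for roll, the knob is about 3 mm off along tool +y, and the top view agrees at 2.5 mm. I shift by -2.8 mm in y and about -1 mm in x, then lower it while watching the force.

Emit:
play_rows([
  {"x":-0.04,"y":-0.11,"z":0.3,"rx":0,"ry":0,"rz":0},
  {"x":0,"y":0,"z":0.4,"rx":0,"ry":0,"rz":0},
  {"x":0,"y":0,"z":0,"rx":0,"ry":0,"rz":0},
])

```text
clock: 17.65
tool_pos: [0.5521, -0.0653, 0.1862]
orientation: [179.9, -0.1, -135.0]
force: [-0.5, -0.7, -0.6]
opening: 0.0297
gripper_force: 29.9
```

Emit:
play_rows([
  {"x":0,"y":0,"z":0.12,"rx":0,"ry":0,"rz":0},
  {"x":0,"y":0,"z":0.12,"rx":0,"ry":0,"rz":0},
  {"x":0,"y":0,"z":0,"rx":0,"ry":0,"rz":0},
])

```text
clock: 18.02
tool_pos: [0.5531, -0.0647, 0.1822]
orientation: [-180.0, 0.0, -135.0]
force: [-1.0, 0.2, 3.3]
opening: 0.03
gripper_force: 29.9
```

Emit:
play_rows([
  {"x":0,"y":0,"z":0.12,"rx":0,"ry":0,"rz":0},
  {"x":0,"y":0,"z":0,"rx":0,"ry":0,"rz":0},
])

```text
clock: 18.27
tool_pos: [0.5527, -0.0644, 0.1784]
orientation: [180.0, -0.0, -135.0]
force: [-2.4, 2.3, -0.2]
opening: 0.0298
gripper_force: 29.9
```

A side push of about 3.3 N along tool +y shows a slight overshoot, so I ease +0.75 mm and continue.

Emit:
play_rows([
  {"x":0,"y":0.03,"z":0,"rx":0,"ry":0,"rz":0},
  {"x":0,"y":0,"z":0.12,"rx":0,"ry":0,"rz":0},
  {"x":0,"y":0,"z":0,"rx":0,"ry":0,"rz":0},
])

```text
clock: 18.65
tool_pos: [0.5524, -0.0643, 0.1753]
orientation: [180.0, -0.0, -135.0]
force: [0.3, 0.2, -0.7]
opening: 0.0296
gripper_force: 29.9
```

Emit:
play_rows([
  {"x":0,"y":0,"z":0.12,"rx":0,"ry":0,"rz":0},
  {"x":0,"y":0,"z":0,"rx":0,"ry":0,"rz":0},
])

```text
clock: 18.9
tool_pos: [0.5524, -0.0642, 0.1723]
orientation: [180.0, -0.0, -135.0]
force: [-0.3, 0.7, -0.7]
opening: 0.0299
gripper_force: 29.9
```

Emit:
play_rows([
  {"x":0,"y":0,"z":0.12,"rx":0,"ry":0,"rz":0},
  {"x":0,"y":0,"z":0.06,"rx":0,"ry":0,"rz":0},
  {"x":0,"y":0,"z":0,"rx":0,"ry":0,"rz":0},
])

```text
clock: 19.27
tool_pos: [0.5524, -0.0642, 0.168]
orientation: [180.0, -0.0, -135.0]
force: [0.3, -0.4, -0.1]
opening: 0.0298
gripper_force: 29.9
```

Emit:
play_rows([
  {"x":0,"y":0,"z":0.06,"rx":0,"ry":0,"rz":0},
  {"x":0,"y":0,"z":0,"rx":0,"ry":0,"rz":0},
])

```text
clock: 19.52
tool_pos: [0.5525, -0.0642, 0.1666]
orientation: [180.0, -0.0, -135.0]
force: [0.1, 0.2, -1.5]
opening: 0.0299
gripper_force: 29.9
```

Emit:
play_rows([
  {"x":0,"y":0,"z":0.04,"rx":0,"ry":0,"rz":0},
  {"x":0,"y":0,"z":0,"rx":0,"ry":0,"rz":0},
])

```text
clock: 19.77
tool_pos: [0.5525, -0.0642, 0.1656]
orientation: [180.0, -0.0, -135.0]
force: [0.1, 0.2, 0.1]
opening: 0.0297
gripper_force: 29.9
```

Close to the shoulder now; a little further until contact shows.

Emit:
play_rows([
  {"x":0,"y":0,"z":0.04,"rx":0,"ry":0,"rz":0},
  {"x":0,"y":0,"z":0,"rx":0,"ry":0,"rz":0},
])

```text
clock: 20.02
tool_pos: [0.5526, -0.0642, 0.1656]
orientation: [-180.0, 0.0, -135.0]
force: [-2.2, 0.9, 6.0]
opening: 0.0296
gripper_force: 29.9
```

Emit:
play_rows([
  {"x":0,"y":0,"z":0.03,"rx":0,"ry":0,"rz":0},
  {"x":0,"y":0,"z":0,"rx":0,"ry":0,"rz":0},
])

```text
clock: 20.27
tool_pos: [0.5526, -0.0642, 0.1655]
orientation: [-179.9, 0.0, -135.0]
force: [-5.0, 1.7, 11.4]
opening: 0.0299
gripper_force: 29.9
```

The knob sits on the shoulder: z stopped at 0.1656 and the force rose to 11 N. I release it, lift, turn to the plate's direction, and check the knob and plate by masks.

Emit:
play_rows([
  {"x":0,"y":0,"z":-0.04,"rx":0,"ry":0,"rz":0},
  {"x":0,"y":0,"z":0,"rx":0,"ry":0,"rz":0},
  {"x":0,"y":0,"z":0,"rx":0,"ry":0,"rz":0},
  {"x":0,"y":0,"z":0,"rx":0,"ry":0,"rz":0},
  {"x":0,"y":0,"z":0,"rx":0,"ry":0,"rz":0},
], fingers=1)

```text
clock: 20.9
tool_pos: [0.5525, -0.0642, 0.1648]
orientation: [180.0, -0.0, -135.0]
force: [-0.2, 0.4, -0.1]
opening: 0.0743
gripper_force: 0.0
```

Emit:
play_rows([
  {"x":0,"y":0,"z":-0.5,"rx":0,"ry":0,"rz":0},
  {"x":0,"y":0,"z":-1,"rx":0,"ry":0,"rz":0},
  {"x":0,"y":0,"z":-1,"rx":0,"ry":0,"rz":0},
  {"x":0,"y":0,"z":0,"rx":0,"ry":0,"rz":-1},
  {"x":0,"y":0,"z":0,"rx":0,"ry":0,"rz":-1},
  {"x":0,"y":0,"z":0,"rx":0,"ry":0,"rz":-1},
  {"x":0,"y":0,"z":0,"rx":0,"ry":0,"rz":-1},
  {"x":0,"y":0,"z":0,"rx":0,"ry":0,"rz":-1},
  {"x":0,"y":0,"z":0,"rx":0,"ry":0,"rz":-1},
  {"x":0,"y":0,"z":0,"rx":0,"ry":0,"rz":-1},
  {"x":0,"y":0,"z":0,"rx":0,"ry":0,"rz":-1},
  {"x":0,"y":0,"z":0,"rx":0,"ry":0,"rz":-1},
  {"x":0,"y":0,"z":0,"rx":0,"ry":0,"rz":-1},
  {"x":0,"y":0,"z":0,"rx":0,"ry":0,"rz":-1},
  {"x":0,"y":0,"z":0,"rx":0,"ry":0,"rz":-0.95},
])

```text
clock: 22.78
tool_pos: [0.5528, -0.0642, 0.2285]
orientation: [-179.9, -0.0, -87.1]
force: [-0.6, 0.3, -0.5]
opening: 0.0876
gripper_force: 0.0
```

```bash
python3 - <<'E'
from h import *
S=cams.snapshot("scene");cv2.imwrite("pics/s4.png",S); T0=cv2.imread("pics/top0.png");S0=cv2.imread("pics/scene0.png")
o=ctrl.get_obs();print(o["tool_pos"],o["orientation"],o["opening"])
# knob seated: black blob near the spindle
m=(S.max(2)<45).astype(np.uint8);m[:185]=0;m[235:]=0;m[:,:285]=0;m[:,335:]=0
n,l,st,ce=cv2.connectedComponentsWithStats(m);print([(list(s),c.round(1)) for s,c in zip(st[1:],ce[1:]) if s[4]>8])
print("expect top/bottom",proj("scene",[.5507,-.065,.212]),proj("scene",[.5507,-.065,.178]))
def red(n,I,b):
    d=I.astype(int);r=d[...,2]-np.maximum(d[...,0],d[...,1]);M=np.zeros(r.shape);x0,y0,x1,y1=b;M[y0:y1,x0:x1]=np.clip(r[y0:y1,x0:x1]-25,0,None)
    v,u=np.nonzero(M);w=M[v,u];print(n,len(u),np.average(u,weights=w),np.average(v,weights=w),plane(n,(np.average(u,weights=w),np.average(v,weights=w)),.133), u.min(),u.max(),v.min(),v.max())
red("top",T0,(298,235,316,262));red("scene",S0,(275,225,298,248));red("scene",S,(275,225,298,248))
# table front edge
for z in(.125,):
  for p in ((235+315/6,220+80/6),(235+330/6,220+305/6),(235+322/6,220+190/6)): print("edge",plane("top",p,z))
  for p in ((230+139/4,195+180/4),(230+335/4,195+283/4)): print("edge/corner scene",plane("scene",p,.125))
x=np.array([.0488,-.9988]);c=np.array([.5515,-.066]);print("edge from spindle",c-.096*x)
E
```

```text
[ 0.55277688 -0.06420357  0.22843148] [-1.79942365e+02 -1.48628419e-03 -8.68839041e+01] 0.08776172667905262
[([np.int32(305), np.int32(203), np.int32(6), np.int32(5), np.int32(25)], array([307.2, 205.2])), ([np.int32(300), np.int32(208), np.int32(14), np.int32(21), np.int32(210)], array([306.4, 219.8]))]
expect top/bottom [306.3367244  210.30198567] [306.80561525 224.09761026]
top 27 305.6137832017229 247.91959798994975 [ 0.55103924 -0.01984898  0.133     ] 305 306 239 257
scene 7 285.6043956043956 237.96703296703296 [ 0.52666196 -0.01871355  0.133     ] 284 288 237 240
scene 7 285.50485436893206 238.11650485436894 [ 0.52608791 -0.01904945  0.133     ] 284 288 237 240
edge [0.59330605 0.03021699 0.125     ]
edge [0.48892989 0.02492144 0.125     ]
edge [0.54210223 0.02777351 0.125     ]
edge/corner scene [0.49560478 0.01805468 0.125     ]
edge/corner scene [ 0.50469385 -0.13562706  0.125     ]
edge from spindle [0.5468152 0.0298848]
```

The knob is seated in the images (dark blob at scene (306,220)). The red line is at stand x about -46.3 mm, so the draw is about 49.7 mm. I go over the overhanging part of the plate and down.

Emit:
play_rows([
  {"x":-0.96,"y":0,"z":0,"rx":0,"ry":0,"rz":0},
  {"x":-0.96,"y":0,"z":0,"rx":0,"ry":0,"rz":0},
  {"x":-0.96,"y":0,"z":0,"rx":0,"ry":0,"rz":0},
  {"x":-0.96,"y":0,"z":0,"rx":0,"ry":0,"rz":0},
  {"x":-0.96,"y":0,"z":0,"rx":0,"ry":0,"rz":0},
  {"x":-0.96,"y":0,"z":0,"rx":0,"ry":0,"rz":0},
  {"x":0,"y":0,"z":1,"rx":0,"ry":0,"rz":0},
  {"x":0,"y":0,"z":1,"rx":0,"ry":0,"rz":0},
  {"x":0,"y":0,"z":0,"rx":0,"ry":0,"rz":0},
])

```text
clock: 23.95
tool_pos: [0.5445, 0.0793, 0.1765]
orientation: [179.8, -0.1, -87.2]
force: [0.6, -0.8, 0.1]
opening: 0.0876
gripper_force: 0.0
```

```bash
python3 - <<'E'
from h import *
S=cams.snapshot("scene");cv2.imwrite("pics/s5.png",S);T=cams.snapshot("top");cv2.imwrite("pics/t5.png",T)
o=ctrl.get_obs();p=o["tool_pos"];print(p,o["orientation"],o["opening"],proj("scene",p+[0,0,.025]))
k=np.hstack([cv2.resize(S[150:270,225:335],(550,600),interpolation=2),cv2.resize(T[210:300,235:272],(247,600),interpolation=2)])
cv2.imwrite("pics/v5.png",k)
E
```

```text
[0.54607883 0.07967819 0.17861746] [-1.79938902e+02 -6.76035621e-03 -8.72112020e+01] 0.08764457557417105 [262.99589972 192.86414757]
```

View pics/v5.png

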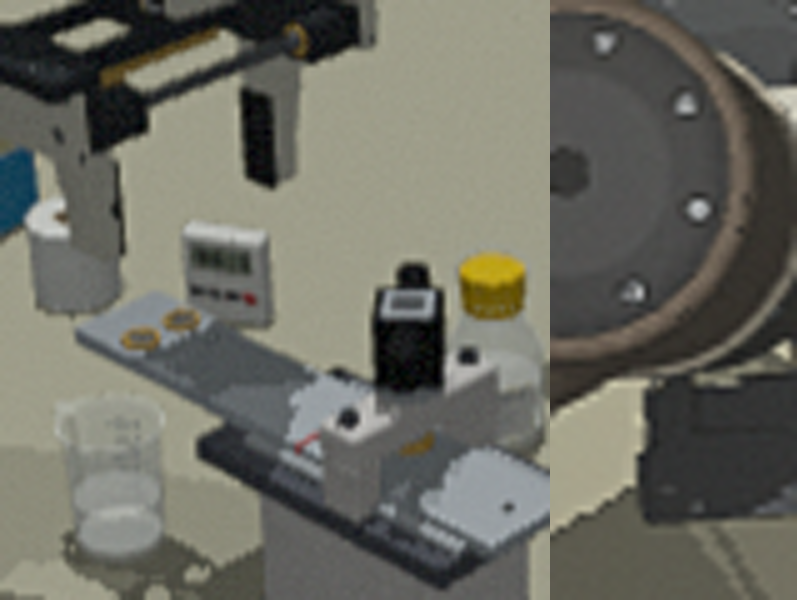

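The view shows the knob down on the spindle, with the open fingers centred over the plate just behind the rings (pads at about (248,201) and (277,187) px). I descend to plate height and close.

Emit:
play_rows([
  {"x":0,"y":0,"z":0.9,"rx":0,"ry":0,"rz":0},
  {"x":0,"y":0,"z":0.9,"rx":0,"ry":0,"rz":0},
  {"x":0,"y":0,"z":0.9,"rx":0,"ry":0,"rz":0},
  {"x":0,"y":0,"z":0.9,"rx":0,"ry":0,"rz":0},
  {"x":0,"y":0,"z":0.1,"rx":0,"ry":0,"rz":0},
  {"x":0,"y":0,"z":0,"rx":0,"ry":0,"rz":0},
])

```text
clock: 24.8
tool_pos: [0.5464, 0.0799, 0.0863]
orientation: [-179.9, 0.0, -87.2]
force: [-0.4, -0.2, 0.3]
opening: 0.0879
gripper_force: 0.0
```

Emit:
play_rows([
  {"x":0,"y":0,"z":0,"rx":0,"ry":0,"rz":0},
  {"x":0,"y":0,"z":0,"rx":0,"ry":0,"rz":0},
  {"x":0,"y":0,"z":0,"rx":0,"ry":0,"rz":0},
  {"x":0,"y":0,"z":0,"rx":0,"ry":0,"rz":0},
  {"x":0,"y":0,"z":0,"rx":0,"ry":0,"rz":0},
  {"x":0,"y":0,"z":0,"rx":0,"ry":0,"rz":0},
], fingers=-1)

```text
clock: 25.55
tool_pos: [0.5455, 0.0797, 0.085]
orientation: [-180.0, 0.0, -87.2]
force: [-1.7, -0.6, 2.0]
opening: 0.0514
gripper_force: 30.0
```

Emit:
play_rows([
  {"x":-0.1,"y":0,"z":0,"rx":0,"ry":0,"rz":0},
  {"x":-0.15,"y":0,"z":0,"rx":0,"ry":0,"rz":0},
  {"x":-0.15,"y":0,"z":0,"rx":0,"ry":0,"rz":0},
  {"x":-0.15,"y":0,"z":0,"rx":0,"ry":0,"rz":0},
  {"x":-0.15,"y":0,"z":0,"rx":0,"ry":0,"rz":0},
  {"x":-0.1,"y":0,"z":0,"rx":0,"ry":0,"rz":0},
  {"x":0,"y":0,"z":0,"rx":0,"ry":0,"rz":0},
])

```text
clock: 26.42
tool_pos: [0.5444, 0.1002, 0.0848]
orientation: [-180.0, 0.0, -87.2]
force: [-0.3, 0.5, 1.1]
opening: 0.0518
gripper_force: 30.0
```

Emit:
play_rows([
  {"x":-0.1,"y":0,"z":0,"rx":0,"ry":0,"rz":0},
  {"x":-0.15,"y":0,"z":0,"rx":0,"ry":0,"rz":0},
  {"x":-0.15,"y":0,"z":0,"rx":0,"ry":0,"rz":0},
  {"x":-0.15,"y":0,"z":0,"rx":0,"ry":0,"rz":0},
  {"x":-0.15,"y":0,"z":0,"rx":0,"ry":0,"rz":0},
  {"x":-0.15,"y":0,"z":0,"rx":0,"ry":0,"rz":0},
  {"x":-0.15,"y":0,"z":0,"rx":0,"ry":0,"rz":0},
  {"x":0,"y":0,"z":0,"rx":0,"ry":0,"rz":0},
])

```text
clock: 27.42
tool_pos: [0.5432, 0.1253, 0.0848]
orientation: [-180.0, 0.0, -87.2]
force: [-2.0, 1.2, -0.4]
opening: 0.0516
gripper_force: 30.0
```

```bash
cat > meas.py <<'E'
from h import *
x=np.array([.0488,-.9988]);y=np.array([.9988,.0488])
S=cams.snapshot("scene");cv2.imwrite("pics/s6.png",S)
T=cams.snapshot("top");cv2.imwrite("pics/t6.png",T)
o=ctrl.get_obs();print(o["tool_pos"],o["orientation"],o["force"],o["moment"])
for n,I,c in(("scene",S,np.array([.550,-.0642])),("top",T,np.array([.5515,-.066]))):
    d=I.astype(int);r=np.clip(d[...,2]-np.maximum(d[...,0],d[...,1])-25,0,None)
    # box: projected band of plate's upper face, stand x -60..-110
    poly=np.array([proj(n,[*(c+a*x+b*y),.133]) for a,b in((-.06,-.027),(-.06,.027),(-.115,.027),(-.115,-.027))])
    M=np.zeros(r.shape,np.uint8);cv2.fillPoly(M,[poly.round().astype(int)],1)
    hsv=cv2.cvtColor(I,cv2.COLOR_BGR2HSV);red=(hsv[...,0]<6)|(hsv[...,0]>172);w=r*M*red
    v,u=np.nonzero(w)
    if len(u): 
        P=np.array([plane(n,(a,b),.133)[:2]-c for a,b in zip(u,v)])
        W=w[v,u];print(n,len(u),"stand x,y mm:",1e3*np.average(P@x,weights=W),1e3*np.average(P@y,weights=W),1e3*(P@y).min(),1e3*(P@y).max())
    # brightness profile of the table's front edge along stand x on strips beside the plate (y -40, -36), z .125
    for b in(-.041,-.037,.037,.041):
        s=np.arange(-.115,-.078,.001);g=cv2.remap(I,np.float32([[proj(n,[*(c+a*x+b*y),.125])] for a in s]).reshape(-1,1,2),None,1).sum(2).ravel().astype(int)
        i=np.argmin(np.diff(cv2.GaussianBlur(g.astype(np.float32).reshape(-1,1),(1,3),0).ravel()));print(n,b,"edge at",1e3*s[i]+.5,g[::4])
E
python3 meas.py
```

```text
[0.5433063  0.12515107 0.08488861] [-1.79986504e+02  4.08515063e-02 -8.71901608e+01] [ 0.40453548  1.34173347 -0.85709174] [ 0.64405758  0.19464682 -0.0624153 ]
scene 25 stand x,y mm: -93.07497686621016 -1.4219588861724293 -25.82170720786765 25.489538965712534
scene -0.041 edge at -95.49999999999999 [451 454 456 456 443 310 235 231 242 235]
scene -0.037 edge at -95.49999999999999 [456 459 453 467 429 327 243 236 238 239]
scene 0.037 edge at -97.49999999999999 [472 460 434 433 453 377 322 295 332 396]
scene 0.041 edge at -96.49999999999999 [455 454 454 460 447 313 218 226 260 347]
top 29 stand x,y mm: -91.73546285603676 1.639172795932375 -25.691093741756323 27.141524796188946
top -0.041 edge at -97.49999999999999 [323 328 324 328 325 298 313 310 295 287]
top -0.037 edge at -96.49999999999999 [327 325 329 328 325 303 297 297 296 299]
top 0.037 edge at -95.49999999999999 [521 546 544 549 544 358 287 294 294 288]
top 0.041 edge at -97.49999999999999 [526 552 544 546 532 320 290 299 295 295]
```

Remaining draw by the two views is about 3.2 to 5 mm. I draw 3.5 mm and measure finer.

Emit:
play_rows([
  {"x":-0.07,"y":0,"z":0,"rx":0,"ry":0,"rz":0},
  {"x":-0.07,"y":0,"z":0,"rx":0,"ry":0,"rz":0},
  {"x":0,"y":0,"z":0,"rx":0,"ry":0,"rz":0},
])

```text
clock: 27.9
tool_pos: [0.5431, 0.1281, 0.0849]
orientation: [180.0, -0.0, -87.2]
force: [-0.0, -0.6, 0.1]
opening: 0.0516
gripper_force: 30.0
```

```bash
cat > meas2.py <<'E'
from h import *
x=np.array([.0488,-.9988]);y=np.array([.9988,.0488])
o=ctrl.get_obs();print(o["tool_pos"],o["orientation"],o["force"],o["moment"])
s=np.arange(-.116,-.076,.0002)
def prof(I,n,c,b,z):
    m=np.float32([[proj(n,[*(c+a*x+b*y),z])] for a in s]).reshape(-1,1,2);return cv2.remap(I,m,None,1).reshape(-1,3).astype(float)
for n,c in(("scene",np.array([.550,-.0642])),("top",np.array([.5515,-.066]))):
    I=np.mean([cams.snapshot(n) for _ in range(3)],0).astype(np.float32)
    R=[];E=[]
    for b in np.arange(-.022,.0221,.002):
        p=prof(I,n,c,b,.133);w=np.clip(p[:,2]-p[:,:2].max(1)-15,0,None)
        if w.max()>15:R.append((s*w).sum()/w.sum())
    for b in np.r_[-.043:-.036:.001,.036:.0431:.001]:
        g=prof(I,n,c,b,.125).sum(1);k=np.clip(-np.gradient(cv2.GaussianBlur(g,(1,15),0).ravel()),0,None)
        k[(s<-.103)|(s>-.089)]=0;k[k<.3*k.max()]=0;E.append((s*k).sum()/k.sum())
    E=np.array(E);print(n,"red",len(R),1e3*np.median(R),1e3*np.std(R),"edge -y/+y",1e3*np.median(E[:8]),1e3*np.median(E[8:]))
E
python3 meas2.py
```

```text
[0.54306868 0.12806473 0.08489416] [ 1.79995613e+02 -3.65387535e-03 -8.71964153e+01] [-0.01724061 -0.62288676  0.06151757] [-0.24118904 -0.01057808 -0.05435439]Traceback (most recent call last):
  File "meas2.py", line 11, in <module>
    p=prof(I,n,c,b,.133);w=np.clip(p[:,2]-p[:,:2].max(1)-15,0,None)
  File "meas2.py", line 6, in prof
    m=np.float32([[proj(n,[*(c+a*x+b*y),z])] for a in s]).reshape(-1,1,2);return cv2.remap(I,m,None,1).reshape(-1,3).astype(float)
                   ~~~~^^^^^^^^^^^^^^^^^^^^
  File "h.py", line 11, in proj
    f,cx,cy,C,R=cal(n); q=R.T@(np.array(P)-C); return np.array([cx-f*q[0]/q[2],cy+f*q[1]/q[2]])
                ~~~^^^
  File "h.py", line 5, in cal
    c=cams.get_calibration(n); return 240/np.tan(np.radians(c["vertical_fov"]/2)),c["cx"],c["cy"],np.array(c["position"]),Ro.from_euler("xyz",c["rotation"],degrees=True).as_matrix()
ValueError: time passes only in moves, steps and waits
```

```bash
sed -i 's/^def cal/import functools\n@functools.lru_cache\ndef cal/' h.py; python3 meas2.py
```

```text
[0.54308726 0.12809953 0.08488395] [ 1.79997818e+02  1.54900115e-03 -8.71946924e+01] [-0.34497224 -0.21679731  0.34694698] [-0.21206957  0.03474871 -0.04309255]
scene red 23 -96.69436604987708 0.5682298709268259 edge -y/+y -95.69564250630226 -95.77852349480224
top red 23 -94.73592194141675 0.21067926078570492 edge -y/+y -96.76724187523052 -96.27294819681418
```

```bash
python3 - <<'E'
from h import *
x=np.array([.0488,-.9988]);y=np.array([.9988,.0488])
s=np.arange(-.066,-.026,.0002)
for n,c in(("scene",np.array([.550,-.0642])),("top",np.array([.5515,-.066]))):
    I=cv2.imread(f"pics/{n}0.png").astype(np.float32);out=[]
    for b in np.arange(-.022,.0221,.004):
        m=np.float32([[proj(n,[*(c+a*x+b*y),.133])] for a in s]).reshape(-1,1,2);p=cv2.remap(I,m,None,1).reshape(-1,3)
        w=np.clip(p[:,2]-p[:,:2].max(1)-15,0,None);out.append(round(1e3*float((s*w).sum()/w.sum()),1) if w.max()>15 else None)
    print(n,out)
# tail end dark hole now vs start is not needed; print plate line tilt via tool pose
print(ctrl.get_obs()["tool_pos"],np.mean([ctrl.get_obs()["force"]],0))
E
```

```text
scene [-46.9, -47.6, None, None, None, None, None, None, None, None, None, None]
top [-46.6, -46.3, -46.3, -46.2, -45.9, -46.2, -46.2, -46.0, -46.5, -46.2, -45.9, -46.4]
[0.54302739 0.12804702 0.08487227] [-1.00184165 -0.76269342 -0.52524039]
```

Both views bracket the edge: the scene view says +0.95 mm and the top view -1.8 mm. A last 0.5 mm, settle, then hand in if the forces are quiet.

Emit:
play_rows([
  {"x":-0.02,"y":0,"z":0,"rx":0,"ry":0,"rz":0},
  {"x":0,"y":0,"z":0,"rx":0,"ry":0,"rz":0},
  {"x":0,"y":0,"z":0,"rx":0,"ry":0,"rz":0},
  {"x":0,"y":0,"z":0,"rx":0,"ry":0,"rz":0},
])

```text
clock: 28.85
tool_pos: [0.543, 0.1285, 0.0849]
orientation: [180.0, -0.0, -87.2]
force: [-1.7, -1.9, -0.2]
opening: 0.0517
gripper_force: 30.0
```

```bash
python3 meas2.py; python3 - <<'E'
from h import *
S=cams.snapshot("scene");m=(S.max(2)<45).astype(np.uint8);m[:185]=0;m[235:]=0;m[:,:285]=0;m[:,335:]=0
n,l,st,ce=cv2.connectedComponentsWithStats(m);print([(s.tolist(),c.round(1)) for s,c in zip(st[1:],ce[1:]) if s[4]>8])
S0=cv2.imread("pics/scene0.png");print("beaker diff",cv2.absdiff(S[235:262,236:258],S0[235:262,236:258]).mean())
E
```

```text
[0.54304657 0.12853416 0.0849225 ] [ 1.79997281e+02 -4.25031802e-03 -8.71942802e+01] [-1.71123263 -1.89728924 -0.16340235] [-0.54185236 -0.04973427  0.01555396]
scene red 23 -96.5261058505477 0.16930107531797628 edge -y/+y -95.75589038747297 -95.53492211330955
top red 23 -95.21671719428066 0.261002490638441 edge -y/+y -97.262365023024 -96.26540741355498
[([305, 203, 6, 5, 26], array([307.3, 205.1])), ([300, 210, 14, 19, 196], array([306.4, 220.2]))]
beaker diff 8.221661054994389
```

```bash
python3 -c "
from plant import workorder
print(workorder.close_job())"
```

```text
the job is handed in; nothing more can be done
None
```

The job is handed in: the knob is down on the spindle's shoulder and released, and the gripper is still holding the plate. The red line is at the table's front edge to about 1–1.5 mm (one camera puts it 0.9 mm past, the other 1.5 mm short). Tool height and force gave no sign of the plate lifting, and nothing else was touched as far as I could tell.

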